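# Lock a hanger stud with a push nut in a leaning fixture chuck

### The arm

A 6-joint arm with a two-finger parallel gripper is mounted at the origin on the work surface. World frame = base frame: x ahead of the robot, y to its left, z up, the work surface at z = 0. Lengths are in m, angles in degrees, forces in N, time in s.
With the tool pointing down it reaches from about 0.3 to 1 m from the base axis. Payload 5.1 kg.
Tool frame: the origin (TCP) lies on the centre line of the jaws, within the pads' length; the fingertips stand 19 mm ahead of it and the grasp point (between the pads) is the TCP; y points along the fingers, z is the direction in which the jaws open and shut, and the axes are right-handed (so a half turn about y gives the same grasp; the last joint's range is limited). The gripper opens to 95 mm and grips with 3 to 60 N. Pads are 20 mm wide; open, the fingers measure 119 mm over their backs; the gripper's body (75 mm by 180 mm) begins 59 mm behind the grasp point.
Start: joints at [-4.733, 7.093, 94.555, -0, 78.352, -4.733], TCP at [0.65, -0, 0.234] pointing down, gripper open.
Joint ranges: [-149.61, 149.61], [-58.7, 133.49], [1.44, 155.28], [-77.14, 257.14], [18.33, 153.61], [-166.67, 166.67]. Speed limits (degrees/s): [147.25, 147.25, 180, 180, 180, 180].

### API

Orientations are given as [roll, pitch, yaw] about the fixed x, y, z axes, in that order (R = Rz(yaw) Ry(pitch) Rx(roll)).
In Python, from cell import r gives the robot as it stands. The module is installed in compiled form; this text tells all that it offers.
- The arm moves only by the tool arm_command, never from a script. Its argument "deltas" is text: rows parted by semicolons, each of 7 numbers parted by spaces: the shift along the world's x, y, z in m, then the turn, a rotation vector about the world's x, y, z in rad, then the closure in counts, from 0 (fully open) to 255 (shut). A call has 1 to 10 rows; each row shifts and turns the commanded pose from where the row before left it; what a row does not reach is not made up. A row lasts 1/8 s, in which the tool goes at most 62.5 mm and 10.7 degrees, less where a joint would pass 70% of its speed; a pose out of reach is approached as far as the arm can. A call is refused whole if a number of a shift passes 0.0625 or a number of a turn 0.188, either way. A call with a gripper value outside its range is refused whole. The fingers move at their own pace and stop on an object; "squeeze" is the grip in N (left out, the last holds). Time passes only in rows, so rows that do not move let the fingers close. It gives the time, the measured TCP pose, the force and the opening at its end, in the units of the state.
- r.read_state(): the state, without advancing time (a new reading comes with each control period).
- r.get_image(name): name is "scene" or "side" or "wrist"; returns a dict with "pixels" (400x640x3 uint8, blue, green, red), "fx", "fy", "cx", "cy" (pixels), "rvec" (rotation vector, rad) and "tvec" (3), from world to camera coordinates, as OpenCV has them; the wrist camera has in their place "T_tool_cam" (4x4, takes a point from camera to tool coordinates, whose origin is the TCP and whose axes are the tool frame's). Camera axes: x right, y down, z forward; pixel columns grow to the right and rows downward; lengths in m; the calibration is good to about 2 mm. A picture is of the moment at which its call begins: read the wrist's pose just before it. There is no depth.
- r.close_job(): hands the job in, once; it reports no verdict.
Trained networks look in a picture, given as the dict that the camera call returned (one of the last four; its "shot" number tells which), for a name from the list of things; names that differ only in an ending like _2 or _b are one class to them, and where a whole thing is asked for, a point or a joint stands for the part that bears it (a point fixed in the world has none). Each returns a list of dicts, best first, with "p" (0 to 1); they miss things now and then, are a little off and sometimes report something else, mostly with a low value. They report only what shows in the picture. A call takes as long as a camera call.
- r.masks_of(thing, picture): "mask" (400x640 bool, what is visible of it) and "rect" ([left, top, right, bottom] in pixels, round what is visible of it).
The state is a dict: "time": time; "qpos": joint angles; "qvel": joint speeds; "effort": joint torques, N m; "tool_pos": TCP position; "orientation": TCP orientation; "ft_force": force on the tool from outside, world axes, zero at the start; "moment": the same for the moment, N m; "gripper_width": finger opening in m.
Only numpy, scipy, OpenCV 4.12 (cv2) and the standard library are available. Lean on these libraries where they do the work, as an engineer would, in place of code of your own. Each camera call takes 0.05 s, during which the arm holds its last target. There are 200 camera calls.

### The job

Turn the sleeve of the leaning fixture chuck clockwise (seen from its open end) until its three jaws grip the loose hanger stud firmly and straight, then take the bored walnut push dowel and with it press the toothed push nut straight down the stud until it is fully home against the brass disc. Afterwards stand the dowel back upright in the middle of its cork pad, leave the stud gripped in the chuck, and leave the other things on the bench where they are.

Things in the scene. Friction and masses are not known exactly. Their poses are not given: they have to be found in the camera images.
- chuck: Fixed steel chuck on a grey wedge block, its axis leaning 30 degrees from vertical. Origin on that axis; z runs along it, up out of the open nose (come and press along it); y is level. Along z: floor under the stud's foot at 12 mm, knurled sleeve (46 mm across) from 14 to 46 mm, jaws end at 47 mm. The back plate below 12 mm is 60 mm across.
- sleeve (a joint): Turn of the chuck sleeve, rad: 0 jaws wide open, grows clockwise as seen looking into the open nose (minus rotation about chuck's z). The jaws close together 2.5 mm per rad, touch the stud at about 1.0, are firmly tight from about 1.3; the sleeve stops at 1.6 and stays where it is left (0.2 N m friction, plus the grip).
- sleeve_mid (a point): Point on the chuck axis at the middle of the sleeve's height (33 mm along chuck's z), where to grasp across its 46 mm diameter.
- jaw_a: One of the three coupled steel V-jaws in the chuck nose (14 mm wide, 27 mm tall, slightly springy, about 12 N per mm). Its origin lies on the chuck's axis when fully open, at the chuck's origin.
- jaw_b: Second jaw, 120 degrees round from the first.
- jaw_c: Third jaw.
- stud: Loose steel stud in the chuck, leaning a little in the open jaws: plain shaft 10 mm across, 63 mm long, with a 22 mm flange and a 28 mm brass disc fixed on it; the disc's upper face is 43 mm from the foot. Origin at the foot (rounded), z along the shaft to the tip. In the closed chuck it lies on the chuck axis, tip 75 mm from chuck's origin.
- nut (a joint): How far the push nut has been pressed down the stud, m: 0 on the tip as at the start, 0.014 fully home against the brass disc. It bites: about 9 N along the shaft moves it (more when fast, 25 N per m/s), and it stays where it is left.
- nut_top (a point): Centre of the upper face of the push nut, a toothed steel disc 24 mm in diameter and 4 mm thick around the shaft. At the start it is 61 mm, when home 47 mm, from the stud's foot; the shaft then stands out 16 mm above it.
- dowel: Loose round walnut push dowel upright on the cork pad: 28 mm across, 105 mm tall, 60 g. Origin at its foot's centre, z up along it. The foot has a bore 16 mm across and 35 mm deep that takes in the shaft, so that the foot's rim bears on the nut. (The longer walnut thing lying on the bench is a plain sanding dowel.)
- pad: Fixed square cork pad, 100 mm by 100 mm, 6 mm thick, on the bench. Origin at the centre of its underside.
- frame_sample: Loose black lacquered L-shaped frame corner, legs 110 mm, 24 mm high; origin at its outer corner. Leave alone.
- hanging_ring: Loose brass ring, 42 mm across, 5 mm high. Leave alone.
- sanding_dowel: Loose walnut sanding dowel, 24 mm thick, 140 mm long, lying. Leave alone.
- sanding_block: Loose sanding block with cork sole, 100 by 60 by 32 mm. Leave alone.
- tape_roll: Loose paper tape roll lying flat, 84 mm across, 24 mm high. Leave alone.
- brad_jar: Loose closed jar, 52 mm across, 55 mm high. Leave alone.
- corner_plate: Loose steel L bracket lying flat, 60 by 50 mm, 12 mm high. Leave alone.

How it is judged (in metres and radians):
On the way, in this order (a step that is already met when the one before it is completed fails the run):
1. the chuck's jaws grip the stud firmly and straight, the nut still up on the tip (contact force between each of jaw_a, jaw_b, jaw_c and stud above 4 N and angle between the z axis of stud and the z axis of chuck, either way round below 0.06 rad and value of joint nut below 0.004 m), for 0.2 s.
2. the nut is home (within 1.5 mm), pressed there by the dowel (value of joint nut above 0.0125 m and contact force between dowel and stud above 2 N).
3. the dowel stands upright on the cork pad (horizontal distance between dowel and pad below 0.03 m and angle between dowel's own z axis and vertical below 0.08 rad and height (world z) of dowel below 0.01 m), for 0.2 s.
At the end, for the whole second after the job is handed in: Each of the three jaws presses on the stud with more than 4 N, the stud is in line with the chuck axis within 0.06 rad and stands on the chuck's floor within 4 mm, the nut is within 1.5 mm of home, and the dowel stands still and upright (within 0.08 rad) on the cork pad, within 30 mm of its middle (all of step 3 and contact force between each of jaw_a, jaw_b, jaw_c and stud above 4 N and angle between the z axis of stud and the z axis of chuck, either way round below 0.06 rad and z of stud in the frame of chuck below 0.016 m and value of joint nut above 0.0125 m and linear speed of dowel below 0.02 m/s); the robot touches nothing.
It fails at once if another thing on the bench is shifted by more than 30 mm (distance of any of frame_sample, hanging_ring, sanding_dowel, sanding_block, tape_roll, brad_jar, corner_plate from where it was at the start of the episode above 0.03 m).
It also fails if it takes over 56 s, if anything falls off the work surface, if the arm or the gripper's body presses on something with over 40 N, if the wrist force passes 120 N, or if a joint passes its speed limit or range.

## Working session

There is one attempt and no reset: what is moved stays moved. The work goes in short steps, Python scripts to look and compute and a tool call to move; the robot and the scene stay as the last step left them, time stands still between calls to the robot, and variables do not carry over. Pictures are saved under pics/ and viewed, about 8 in all and at most 12, crops included, and the job is handed in when it is done.

Besides the shell and the picture viewer there is one more tool, called after "Emit:" as name(argument=value, ...), one argument or row to a line, values as JSON. arm_command: Moves the arm, as the interface text tells. Its arguments: {"type":"object","properties":{"deltas":{"type":"string"},"squeeze":{"type":"number"}},"required":["deltas"]}

```bash
ls; mkdir -p pics; cat > h.py <<'E'
import numpy as np, cv2
from scipy.spatial.transform import Rotation as R
from cell import r
def cam(p):
    """world->cam R,t"""
    return cv2.Rodrigues(np.array(p["rvec"],float))[0], np.array(p["tvec"],float).ravel()
def K(p): return np.array([[p["fx"],0,p["cx"]],[0,p["fy"],p["cy"]],[0,0,1]])
def proj(p,X):
    Rm,t=cam(p); x=(np.atleast_2d(X)@Rm.T+t)@K(p).T; return x[:,:2]/x[:,2:]
def ray(p,uv):
    Rm,t=cam(p); d=Rm.T@np.linalg.solve(K(p),[uv[0],uv[1],1]); return -Rm.T@t, d/np.linalg.norm(d)
def onz(p,uv,z):
    c,d=ray(p,uv); return c+d*(z-c[2])/d[2]
E
python3 - <<'E'
from h import *
s=r.read_state(); print({k:np.round(v,4) for k,v in s.items()})
for n in ("scene","side"):
    p=r.get_image(n); cv2.imwrite(f"pics/{n}0.png",p["pixels"])
    Rm,t=cam(p); print(n,p["fx"],-Rm.T@t)
    for th in ("chuck","sleeve","stud","nut","dowel","pad","sanding_dowel","brad_jar"):
        for m in r.masks_of(th,p)[:2]:
            ys,xs=np.nonzero(m["mask"]); print(th,round(m["p"],2),m["rect"],xs.mean().round(1),ys.mean().round(1),len(xs))
E
```

```text
pics
{'time': np.float64(0.0), 'qpos': array([-4.73340e+00,  7.13440e+00,  9.46343e+01, -5.00000e-04,
        7.83500e+01, -4.73270e+00]), 'qvel': array([-0.0298,  0.0501, -0.0161, -0.0205,  0.0223,  0.0038]), 'effort': array([-6.00000e-04, -4.17604e+01, -3.59935e+01,  7.73000e-02,
        4.93000e-02, -2.00000e-04]), 'tool_pos': array([0.6494, 0.    , 0.2324]), 'orientation': array([-9.01184e+01,  9.30000e-03, -9.00006e+01]), 'ft_force': array([-0.226 , -0.3942, -0.3535]), 'moment': array([-0.0146,  0.051 , -0.0277]), 'gripper_width': np.float64(0.0955)}
scene 498.25550978946717 [ 1.20273704 -0.42746066  0.92153203]
chuck 0.73 [384.2, 170.0, 405.1, 199.2] 392.6 185.3 522
sleeve 0.68 [381.9, 167.3, 400.6, 189.7] 391.8 180.6 322
stud 0.5 [385.4, 159.3, 396.1, 175.0] 388.8 168.2 109
nut 0.72 [272.6, 201.8, 286.8, 215.0] 279.4 207.7 105
dowel 0.86 [207.9, 230.9, 230.1, 272.8] 218.2 251.4 477
pad 0.57 [190.2, 250.9, 255.4, 297.4] 223.0 274.1 1363
sanding_dowel 0.95 [129.8, 207.8, 159.5, 261.6] 144.6 236.8 635
brad_jar 0.66 [368.7, 129.8, 386.4, 160.4] 377.5 143.3 395
side 506.39151722827546 [ 0.10142145 -0.63443909  0.92755184]
chuck 0.67 [284.7, 148.0, 310.3, 176.7] 298.9 161.3 502
sleeve 0.8 [283.1, 146.4, 303.1, 165.4] 296.7 157.8 207
stud 0.62 [294.3, 253.3, 313.8, 272.0] 301.8 261.2 108
stud 0.42 [282.4, 144.3, 294.5, 158.4] 288.0 151.0 112
nut 0.16 [285.8, 145.6, 304.0, 168.6] 296.6 157.8 262
pad 0.62 [362.4, 277.4, 422.5, 327.6] 392.6 304.7 1477
sanding_dowel 0.63 [316.6, 375.0, 396.7, 400.0] 356.4 387.1 1034
brad_jar 0.84 [212.3, 165.7, 235.2, 188.9] 220.2 179.7 416
brad_jar 0.47 [360.4, 279.6, 420.9, 329.2] 391.7 304.3 1503
```

```bash
python3 - <<'E'
import cv2,numpy as np
a=cv2.imread("pics/scene0.png");b=cv2.imread("pics/side0.png")
cv2.imwrite("pics/a.png",np.vstack([a[100:400],b[100:400]]))
E
```

```text
(no output)
```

View pics/a.png

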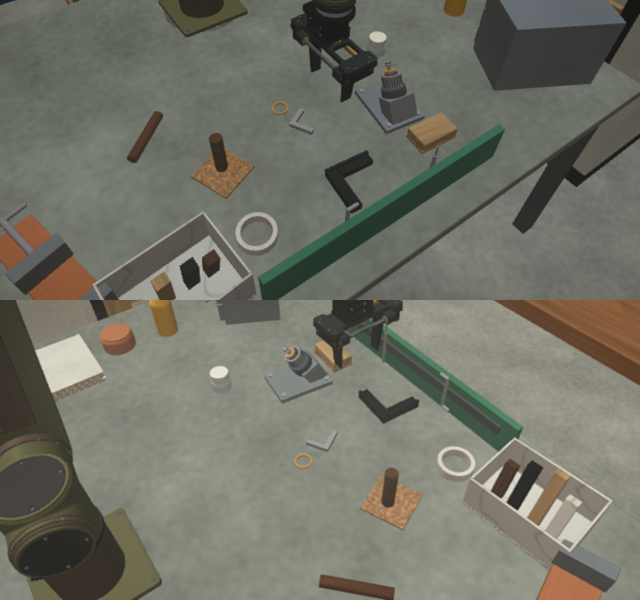

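```bash
cat >> h.py <<'E'
def tri(obs):
    """least squares meeting point of (origin,dir) rays; returns point, residuals"""
    A=sum(np.eye(3)-np.outer(d,d) for c,d in obs); b=sum((np.eye(3)-np.outer(d,d))@c for c,d in obs)
    X=np.linalg.solve(A,b); return X,[np.linalg.norm((np.eye(3)-np.outer(d,d))@(X-c)) for c,d in obs]
E
python3 - <<'E'
from h import *
s=r.get_image("scene"); q=r.get_image("side"); w=r.get_image("wrist"); cv2.imwrite("pics/w0.png",w["pixels"])
print(np.round(w["T_tool_cam"],4),w["fx"],w["fy"])
def cen(th,p,i=0):
    m=r.masks_of(th,p)
    if len(m)<=i: return None
    ys,xs=np.nonzero(m[i]["mask"]); return xs.mean(),ys.mean()
for n,a,b in (("sleeve",(391.8,180.6),(296.7,157.8)),("studtop",(388.8,168.2),(288,151)),("pad",(222.5,273.5),(392,303.5))):
    print(n,*tri([ray(s,a),ray(q,b)]))
print("pad z6",onz(s,(222.5,273.5),.006),onz(q,(392,303.5),.006))
E
```

```text
[[ 1.000e-04  9.595e-01  2.816e-01 -7.930e-02]
 [ 0.000e+00 -2.816e-01  9.595e-01 -1.524e-01]
 [ 1.000e+00 -1.000e-04 -0.000e+00  1.000e-04]
 [ 0.000e+00  0.000e+00  0.000e+00  1.000e+00]] 332.2659148601373 332.2659148601373
sleeve [0.62349647 0.20688623 0.08160283] [np.float64(0.002754482738219024), np.float64(0.0027544827382190674)]
studtop [0.60414832 0.2121592  0.10742863] [np.float64(6.521367553193886e-05), np.float64(6.521367553218439e-05)]
pad [ 0.57083484 -0.2278862  -0.00865538] [np.float64(0.0009040056342864923), np.float64(0.0009040056342865371)]
pad z6 [ 0.58044554 -0.23013994  0.006     ] [ 0.5634978  -0.23520263  0.006     ]
```

```bash
python3 - <<'E'
import cv2
a=cv2.imread("pics/scene0.png")[150:250,340:450];b=cv2.imread("pics/side0.png")[120:220,250:360]
w=cv2.imread("pics/w0.png")
a=cv2.resize(a,(400,364),interpolation=3);b=cv2.resize(b,(400,364),interpolation=3)
import numpy as np
W=cv2.resize(w,(376,235));W=cv2.copyMakeBorder(W,0,0,0,424,0)
cv2.imwrite("pics/b.png",np.vstack([np.hstack([a,b]),W]))
E
```

```text
(no output)
```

View pics/b.png

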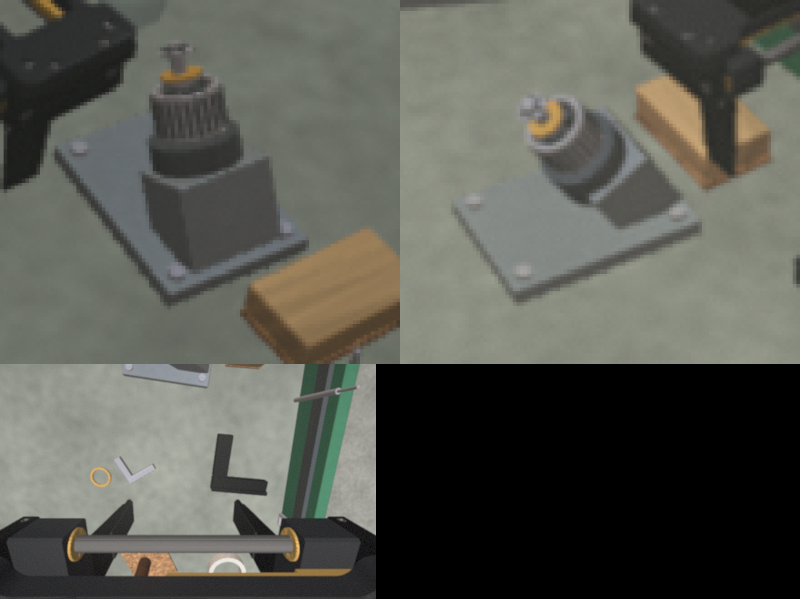

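Emit:
arm_command(
  deltas="-0.01 0.04 0.01 0 0 0 0;-0.01 0.04 0.01 0 0 0 0;-0.01 0.04 0 0 0 0 0;-0.01 0.02 0 0 0 0 0;0 0 0 0 0 0 0;0 0 0 0 0 0 0",
)

```text
time: 1.8
tool_pos: [0.6101, 0.1391, 0.2534]
orientation: [-90.0, -0.0, -90.0]
ft_force: [0.6, 0.0, 0.8]
gripper_width: 0.0949
```

```bash
cat >> h.py <<'E'
def wrist():
    """wrist picture with world->camera rvec/tvec added"""
    s=r.read_state(); p=r.get_image("wrist")
    T=np.eye(4); T[:3,:3]=R.from_euler("xyz",s["orientation"],degrees=True).as_matrix(); T[:3,3]=s["tool_pos"]
    C=np.linalg.inv(T@np.array(p["T_tool_cam"])); p["rvec"]=cv2.Rodrigues(C[:3,:3])[0]; p["tvec"]=C[:3,3]
    return p
def save(name,p,ths):
    """store picture, camera and masks of named things"""
    d=dict(rvec=p["rvec"],tvec=p["tvec"],k=[p["fx"],p["fy"],p["cx"],p["cy"]])
    for th in ths:
        m=r.masks_of(th,p)
        if m: d["m_"+th]=m[0]["mask"]; print(name,th,round(m[0]["p"],2),np.round(m[0]["rect"]),len(m))
    np.savez(name+".npz",**d); cv2.imwrite(f"pics/{name}.png",p["pixels"])
E
python3 - <<'E'
from h import *
p=wrist(); save("w1",p,["chuck","sleeve","stud","nut","jaw_a"])
E
```

```text
w1 chuck 0.79 [298.  83. 372. 147.] 1
w1 sleeve 0.71 [299.  86. 351. 145.] 1
w1 stud 0.59 [286. 100. 321. 133.] 1
w1 nut 0.6 [288.  98. 309. 127.] 1
w1 jaw_a 0.66 [321.  99. 331. 109.] 3
```

Emit:
arm_command(
  deltas="-0.04 -0.02 0.01 0 0 0 0;-0.04 -0.02 0 0 0 0 0;-0.02 0 0 0 0 0 0;0 0 0 0 0 0 0;0 0 0 0 0 0 0",
)

```text
time: 2.72
tool_pos: [0.5106, 0.0999, 0.2639]
orientation: [-90.0, 0.0, -90.0]
ft_force: [0.9, -0.3, -0.3]
gripper_width: 0.0954
```

```bash
python3 - <<'E'
from h import *
p=wrist(); save("w2",p,["chuck","sleeve","stud","nut","jaw_a"])
a=cv2.imread("pics/w1.png");b=cv2.imread("pics/w2.png")
cv2.imwrite("pics/c.png",np.vstack([a[0:300],b[:300]]))
E
```

```text
w2 chuck 0.79 [404.  41. 473. 109.] 1
w2 sleeve 0.9 [403.  42. 460.  97.] 2
w2 stud 0.92 [403.  51. 444.  88.] 1
w2 nut 0.81 [406.  50. 432.  79.] 1
w2 jaw_a 0.49 [424.  83. 434.  93.] 2
```

View pics/c.png

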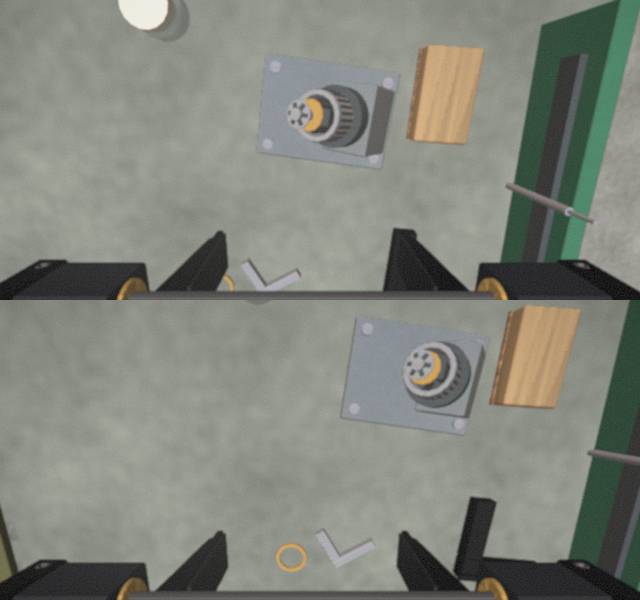

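```bash
cat > fit.py <<'E'
from h import *
from scipy.optimize import minimize,least_squares
class P(dict): pass
def load(n):
    d=np.load(n+".npz"); k=d["k"]; return dict(rvec=d["rvec"],tvec=d["tvec"],fx=k[0],fy=k[1],cx=k[2],cy=k[3]),d
def hullmask(pts,S=4):
    im=np.zeros((400*S,640*S),np.uint8); cv2.fillConvexPoly(im,cv2.convexHull((pts*S+S/2).astype(np.int32)),1); return im
th=np.linspace(0,2*np.pi,60,endpoint=False)
def frame(az,tilt=np.pi/6):
    z=np.array([np.sin(tilt)*np.cos(az),np.sin(tilt)*np.sin(az),np.cos(tilt)]); y=np.cross(z,[0,0,1.]); y/=np.linalg.norm(y)
    return np.column_stack([np.cross(y,z),y,z])
def cyl(o,F,rad,z0,z1): 
    return np.vstack([o+(np.column_stack([rad*np.cos(th),rad*np.sin(th),0*th+z])@F.T) for z in (z0,z1)])
def pcorn(p,uv): return [onz(p,u,.008) for u in uv]
if __name__=="__main__":
    V=[load("w1"),load("w2")]
    for (p,_),uv in zip(V,([(265,54),(400,73),(382,168),(257,152)],[(356,16),(489,35),(464,135),(341,118)])):
        c=np.array(pcorn(p,uv)); print("plate",c.mean(0).round(4),[np.degrees(np.arctan2(*(c[j]-c[i])[1::-1])).round(1) for i,j in ((1,0),(2,3))],np.linalg.norm(c[1]-c[0]).round(3),np.linalg.norm(c[2]-c[1]).round(3))
    hm=[]
    for p,d in V:
        ys,xs=np.nonzero(d["m_sleeve"]); hm.append(hullmask(np.column_stack([xs,ys]).astype(float)))
    def cost(v):
        F=frame(v[3]); f=0
        for (p,d),m in zip(V,hm):
            q=hullmask(proj(p,cyl(v[:3],F,.023,.014,.046)))
            f+=1-(q&m).sum()/(q|m).sum()
        return f
    for x0 in ([.63,.2,.055,3.0],[.64,.21,.045,3.0]):
        s=minimize(cost,x0,method="Nelder-Mead",options=dict(initial_simplex=np.array([x0]+[np.array(x0)+e for e in np.diag([.01,.01,.01,.1])]),xatol=1e-5,fatol=1e-5))
        print(s.x,s.fun); o=s.x[:3]; F=frame(s.x[3])
    np.save("chuck.npy",s.x)
    for (p,d),n in zip(V,("w1","w2")):
        im=cv2.imread(f"pics/{n}.png"); S=5
        im=cv2.resize(im,None,fx=S,fy=S,interpolation=3)
        for rad,z in ((.023,.046),(.023,.014),(.03,.012),(.014,.055),(.012,.073)):
            cv2.polylines(im,[((proj(p,cyl(o,F,rad,z,z)[:60])+.5)*S).astype(int)],True,(0,0,255) if rad>.02 else (0,255,0),1)
        c=(proj(p,o+F[:,2]*.033)[0]*S).astype(int); cv2.imwrite(f"pics/f_{n}.png",im[max(c[1]-280,0):c[1]+300,c[0]-200:c[0]+200])
    ims=[cv2.imread(f"pics/f_{n}.png")[:580] for n in ("w1","w2")]; h=min(i.shape[0] for i in ims)
    cv2.imwrite("pics/f.png",np.hstack([i[-h:] for i in ims]))
E
python3 fit.py
```

```text
plate [0.6268 0.2044 0.008 ] [np.float64(172.5), np.float64(172.6)] 0.152 0.109
plate [0.6274 0.205  0.008 ] [np.float64(172.7), np.float64(172.3)] 0.151 0.111
[0.63722747 0.20256133 0.05915671 2.95713751] 0.12750378595212275
[0.6371596  0.2041285  0.06016824 3.04496158] 0.1180332354449678
```

View pics/f.png

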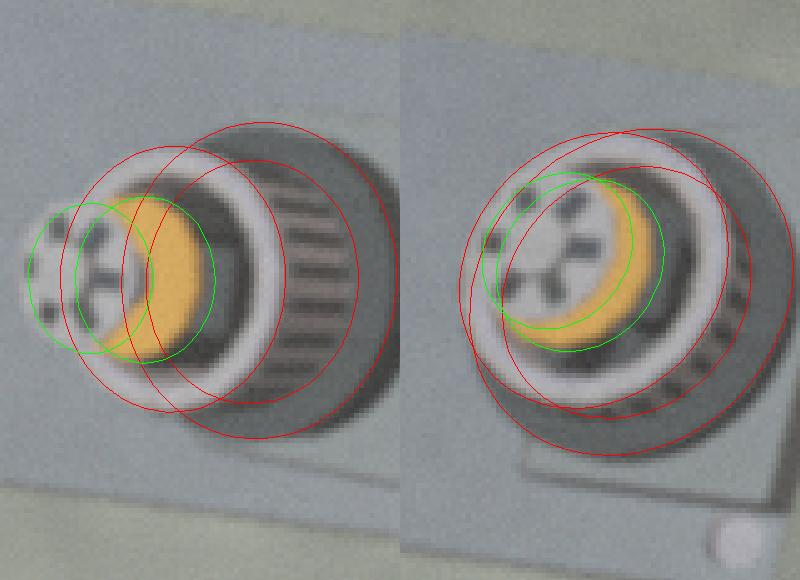

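```bash
sed -i 's/F=frame(v\[3\]); f=0/v=np.r_[v[:3],3.011]; F=frame(3.011); f=0/; s/F=frame(s.x\[3\])$/s.x[3]=3.011; F=frame(3.011)/' fit.py; python3 fit.py | tail -2; python3 - <<'E'
from h import *
from fit import frame
v=np.load("chuck.npy"); o=v[:3]; o[1]=.2047-(o[0]-.627)*np.tan(np.radians(7.5)) if abs(o[1]-(.2047-(o[0]-.627)*.1317))<.003 else o[1]
F=frame(3.011); print(o,F.round(4))
np.savez("ch.npz",o=o,F=F)
for z in (.033,.036,.09,.15): print(z,(o+F[:,2]*z).round(4))
# tool orientations: y=-chuck z, tool z at angle a about chuck axis
s=r.read_state(); R0=R.from_euler("xyz",s["orientation"],degrees=True).as_matrix(); print(R0.round(2),s["qpos"])
a=-F[:,2]
# minimal rotation from current tool y to a
y0=R0[:,1]; ax=np.cross(y0,a); ang=np.arcsin(np.linalg.norm(ax)); print("rotvec tilt",(ax/np.linalg.norm(ax)*ang).round(4))
E
```

```text
[0.63726734 0.20360866 0.05944826 2.94015111] 0.1199263856682744
[0.63733289 0.20360592 0.0592066  3.02801446] 0.11975426461311012
[0.63733289 0.20333965 0.0592066 ] [[ 0.8587  0.1302 -0.4957]
 [-0.1128  0.9915  0.0651]
 [ 0.5    -0.      0.866 ]]
0.033 [0.621  0.2055 0.0878]
0.036 [0.6195 0.2057 0.0904]
0.09 [0.5927 0.2092 0.1371]
0.15 [0.563  0.2131 0.1891]
[[ 0. -0.  1.]
 [-1. -0.  0.]
 [ 0. -1. -0.]] [ 5.17706390e+00 -1.05623765e+01  1.08946285e+02 -2.31286222e-03
  8.16455810e+01  5.16991175e+00]
rotvec tilt [-6.810e-02 -5.196e-01  1.000e-04]
```

```bash
cat > tgt.py <<'E'
from h import *
c=np.load("ch.npz"); o,F=c["o"],c["F"]; zc=F[:,2]
Rdown=np.array([[0,0,1],[-1,0,0],[0,-1,0.]])
T0=R.from_rotvec(np.cross(Rdown[:,1],-zc)/np.linalg.norm(np.cross(Rdown[:,1],-zc))*np.pi/6).as_matrix()@Rdown
def Rt(deg): return R.from_rotvec(-zc*np.radians(deg)).as_matrix()@T0   # + = clockwise seen into the nose
def go(z,deg):
    s=r.read_state(); Rn=R.from_euler("xyz",s["orientation"],degrees=True).as_matrix()
    d=o+zc*z-s["tool_pos"]; w=R.from_matrix(Rt(deg)@Rn.T).as_rotvec(); print("d",d.round(4),"w",w.round(4),np.linalg.norm(w).round(3)); return d,w
E
python3 - <<'E'
from tgt import *
d,w=go(.13,-43); print((d/8).round(4),(w/8).round(4)); print((-zc*.01).round(5), (-zc*.18).round(4))
E
```

```text
d [ 0.0625  0.1118 -0.0916] w [-0.2593 -0.4692  0.7329] 0.908
[ 0.0078  0.014  -0.0115] [-0.0324 -0.0587  0.0916]
[ 0.00496 -0.00065 -0.00866] [ 0.0892 -0.0117 -0.1559]
```

Emit:
arm_command(
  deltas="0.0078 0.014 -0.0115 -0.0324 -0.0587 0.0916 0;0.0078 0.014 -0.0115 -0.0324 -0.0587 0.0916 0;0.0078 0.014 -0.0115 -0.0324 -0.0587 0.0916 0;0.0078 0.014 -0.0115 -0.0324 -0.0587 0.0916 0;0.0078 0.014 -0.0115 -0.0324 -0.0587 0.0916 0;0.0078 0.014 -0.0115 -0.0324 -0.0587 0.0916 0;0.0078 0.014 -0.0115 -0.0324 -0.0587 0.0916 0;0.0078 0.014 -0.0115 -0.0324 -0.0587 0.0916 0;0 0 0 0 0 0 0;0 0 0 0 0 0 0",
  squeeze=10,
)

```text
time: 4.28
tool_pos: [0.5728, 0.2119, 0.1723]
orientation: [-69.8, -22.7, -51.2]
ft_force: [-0.2, -0.0, 0.2]
gripper_width: 0.095
```

```bash
python3 - <<'E'
from tgt import *
d,w=go(.13,-43); print(r.read_state()["qpos"].round(1))
p=wrist(); save("w3",p,["sleeve","stud","nut"])
im=cv2.resize(p["pixels"],None,fx=2,fy=2,interpolation=3)
def circ(rad,z):
    t=np.linspace(0,2*np.pi,60); return o+np.column_stack([rad*np.cos(t),rad*np.sin(t),0*t+z])@F.T
for rad,z in ((.023,.046),(.03,.012),(.023,.014),(.005,.075)):
    cv2.polylines(im,[((proj(p,circ(rad,z))+.5)*2).astype(int)],True,(0,0,255),1)
c=(proj(p,o+zc*.04)[0]*2).astype(int); print(c/2)
y0=max(0,c[1]-250);x0=max(0,c[0]-300); cv2.imwrite("pics/d.png",im[y0:y0+500,x0:x0+600]); print(x0,y0)
E
```

```text
d [ 0.0001 -0.0001 -0.0005] w [-0.0012  0.0006  0.0012] 0.002
[ 21.5  -8.3 119.5 -20.5  43.7  -9.7]
w3 sleeve 0.79 [283. 171. 340. 240.] 1
w3 stud 0.74 [289. 197. 331. 240.] 1
w3 nut 0.7 [293. 205. 328. 240.] 1
[311. 208.]
322 166
```

View pics/d.png

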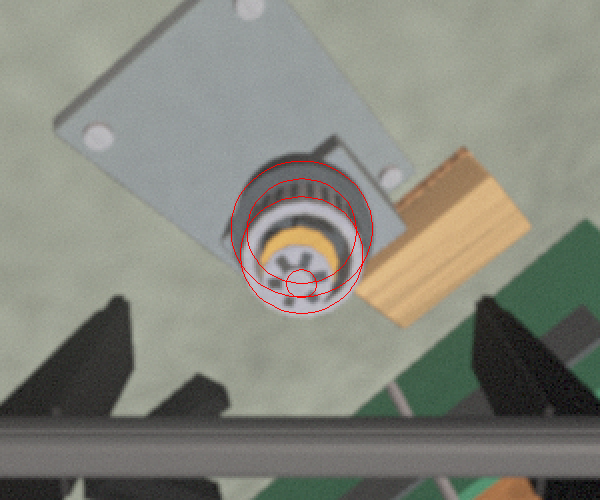

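Emit:
arm_command(
  deltas="0.0077 -0.001 -0.0134 0 0 0 0;0.0077 -0.001 -0.0134 0 0 0 0;0.0077 -0.001 -0.0134 0 0 0 0;0.0077 -0.001 -0.0134 0 0 0 0;0.0077 -0.001 -0.0134 0 0 0 0;0.0077 -0.001 -0.0134 0 0 0 60;0 0 0 0 0 0 110;0 0 0 0 0 0 180;0 0 0 0 0 0 200;0 0 0 0 0 0 200",
  squeeze=10,
)

```text
time: 5.72
tool_pos: [0.6188, 0.2062, 0.092]
orientation: [-69.7, -22.7, -51.1]
ft_force: [-0.3, 0.4, 1.1]
gripper_width: 0.0504
```

```bash
python3 - <<'E'
from tgt import *
d,w=go(.037,-43); s=r.read_state(); print(s["ft_force"]@Rt(-43),s["moment"],s["gripper_width"])
E
```

```text
d [ 0.0002 -0.0004 -0.0008] w [-0.0011  0.0017 -0.0003] 0.002
[-0.05569324 -1.10723305  0.45804835] [ 0.10442018  0.22603032 -0.02893152] 0.050425265553252156
```

Emit:
arm_command(
  deltas="0 0 0 0 0 0 255;0 0 0 0 0 0 255;0 0 0 0 0 0 255;0 0 0 0 0 0 255",
  squeeze=45,
)

```text
time: 6.22
tool_pos: [0.6187, 0.2061, 0.0918]
orientation: [-69.7, -22.7, -51.1]
ft_force: [-4.0, -1.5, 6.1]
gripper_width: 0.0455
```

```bash
python3 - <<'E'
from tgt import *
d,w=go(.037,-43); s=r.read_state(); print(s["ft_force"]@Rt(-43),s["moment"]@Rt(-43),s["gripper_width"])
E
```

```text
d [ 0.0003 -0.0003 -0.0006] w [-0.0009  0.001   0.0002] 0.001
[ 1.10009454 -7.21286027 -1.69357212] [-0.48460309  0.26454809  0.27120844] 0.04552843659603032
```

Emit:
arm_command(
  deltas="0 0 0 0.0743 -0.0098 -0.13 255;0 0 0 0.0743 -0.0098 -0.13 255;0 0 0 0.0743 -0.0098 -0.13 255;0 0 0 0.0743 -0.0098 -0.13 255;0 0 0 0.0743 -0.0098 -0.13 255;0 0 0 0.0743 -0.0098 -0.13 255;0 0 0 0 0 0 255",
)

```text
time: 7.1
tool_pos: [0.6188, 0.2061, 0.0919]
orientation: [-59.9, 0.6, -98.5]
ft_force: [-4.6, -0.8, 5.4]
gripper_width: 0.0458
```

```bash
cat > st.py <<'E'
from tgt import *
import sys
a=float(sys.argv[1]); d,w=go(.037,a); s=r.read_state(); print("F tool",(s["ft_force"]@Rt(a)).round(2),"M tool",(s["moment"]@Rt(a)).round(3),s["gripper_width"],s["qpos"].round(1))
E
python3 st.py 8.6
```

```text
d [ 0.0002 -0.0003 -0.0007] w [0.0001 0.0017 0.0009] 0.002
F tool [ 1.39 -6.88 -1.16] M tool [-0.278  0.133 -0.263] 0.045845593523929 [ 19.1   2.8 117.6 -23.4  34.5  44.2]
```

Emit:
arm_command(
  deltas="0 0 0 0.0743 -0.0098 -0.13 255;0 0 0 0.0743 -0.0098 -0.13 255;0 0 0 0.0743 -0.0098 -0.13 255;0 0 0 0 0 0 255;0 0 0 0 0 0 255",
)

```text
time: 7.72
tool_pos: [0.6191, 0.2065, 0.0922]
orientation: [-62.6, 13.0, -121.0]
ft_force: [-3.5, 1.7, 5.5]
gripper_width: 0.0452
```

```bash
python3 st.py 34.3
```

```text
d [-0.0001 -0.0008 -0.001 ] w [ 0.0018  0.0024 -0.0015] 0.003
F tool [-0.84 -6.61 -0.98] M tool [-0.436 -0.742 -0.192] 0.0451881731022679 [ 19.2   2.9 117.5 -23.5  34.5  69.9]
```

Emit:
arm_command(
  deltas="0 0 0 0.0495 -0.0065 -0.0866 255;0 0 0 0.0396 -0.0052 -0.0693 255;0 0 0 0 0 0 255;0 0 0 0 0 0 255",
)

```text
time: 8.22
tool_pos: [0.6194, 0.2068, 0.0926]
orientation: [-65.1, 17.6, -130.6]
ft_force: [-4.3, 1.2, 6.0]
gripper_width: 0.0457
```

```bash
python3 st.py 44.6
```

```text
d [-0.0004 -0.001  -0.0014] w [ 0.0007  0.0029 -0.0005] 0.003
F tool [ 0.04 -7.43 -1.05] M tool [-0.42  -0.513 -0.135] 0.04573179640550134 [ 19.2   2.9 117.5 -23.5  34.5  80.2]
```

Emit:
arm_command(
  deltas="0 0 0 0 0 0 255;0 0 0 0.0248 -0.0033 -0.0433 255;0 0 0 0.0248 -0.0033 -0.0433 255;0 0 0 0 0 0 255",
  squeeze=60,
)

```text
time: 8.72
tool_pos: [0.6188, 0.2062, 0.0924]
orientation: [-66.9, 19.9, -136.2]
ft_force: [-5.6, -0.3, 7.9]
gripper_width: 0.0454
```

```bash
python3 st.py 50.3
```

```text
d [ 0.0001 -0.0004 -0.0011] w [0.0016 0.0014 0.0009] 0.002
F tool [ 1.29 -9.57  0.08] M tool [-0.116 -0.352 -0.622] 0.045403414385290185 [ 19.1   2.8 117.5 -23.5  34.6  86. ]
```

Emit:
arm_command(
  deltas="0 0 0 0 0 0 100;0 0 0 0 0 0 60;0 0 0 0 0 0 60;-0.0077 0.001 0.0134 0 0 0 0;-0.0077 0.001 0.0134 0 0 0 0;-0.0077 0.001 0.0134 0 0 0 0;-0.0077 0.001 0.0134 0 0 0 0;-0.0077 0.001 0.0134 0 0 0 0;-0.0077 0.001 0.0134 0 0 0 0;0 0 0 0 0 0 0",
)

```text
time: 9.98
tool_pos: [0.5727, 0.2125, 0.1737]
orientation: [-67.0, 20.0, -136.3]
ft_force: [-0.2, -1.3, -0.5]
gripper_width: 0.095
```

```bash
python3 - <<'E'
from tgt import *
go(.13,50.3)
p=wrist(); save("w4",p,["sleeve","stud","nut"])
im=cv2.resize(p["pixels"],None,fx=4,fy=4,interpolation=3)
def circ(rad,z):
    t=np.linspace(0,2*np.pi,60); return o+np.column_stack([rad*np.cos(t),rad*np.sin(t),0*t+z])@F.T
for rad,z in ((.023,.046),(.014,.055),(.005,.075),(.012,.073)):
    cv2.polylines(im,[((proj(p,circ(rad,z))+.5)*4).astype(int)],True,(0,0,255),1)
c=(proj(p,o+zc*.04)[0]*4).astype(int); y0=max(0,c[1]-250);x0=max(0,c[0]-200)
k=cv2.imread("pics/w3.png"); k=cv2.resize(k,None,fx=4,fy=4,interpolation=3)[666-250+160:,622*2-200:][:500,:400]
cv2.imwrite("pics/e.png",np.hstack([k,im[y0:y0+500,x0:x0+400][:k.shape[0]]]))
E
```

```text
d [ 0.0002 -0.0007 -0.0019] w [-0.0011  0.0032  0.0022] 0.004
w4 sleeve 0.92 [283. 176. 342. 237.] 1
w4 stud 0.81 [290. 200. 329. 244.] 1
w4 nut 0.69 [296. 210. 328. 240.] 2
```

View pics/e.png

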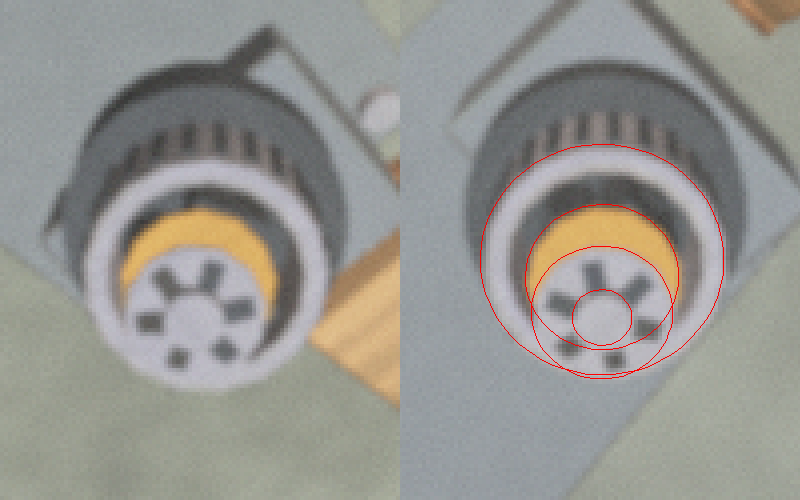

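Emit:
arm_command(
  deltas="0.0079 -0.0011 -0.014 -0.0743 0.0098 0.13 60;0.0079 -0.0011 -0.014 -0.0743 0.0098 0.13 60;0.0079 -0.0011 -0.014 -0.0743 0.0098 0.13 60;0.0079 -0.0011 -0.014 0 0 0 60;0.0079 -0.0011 -0.014 0 0 0 60;0.0079 -0.0011 -0.014 0 0 0 60;0 0 0 0 0 0 100;0 0 0 0 0 0 130;0 0 0 0 0 0 255;0 0 0 0 0 0 255",
  squeeze=60,
)

```text
time: 11.42
tool_pos: [0.6204, 0.2058, 0.0891]
orientation: [-61.0, 8.5, -112.5]
ft_force: [-0.9, -0.4, 3.5]
gripper_width: 0.0447
```

Emit:
arm_command(
  deltas="0 0 0 0 0 0 255;0 0 0 0 0 0 255",
)

```text
time: 11.68
tool_pos: [0.6204, 0.2058, 0.0892]
orientation: [-61.0, 8.5, -112.5]
ft_force: [-3.1, -1.2, 6.5]
gripper_width: 0.0447
```

```bash
python3 st.py 24.5
```

```text
d [-0.0014 -0.      0.0021] w [-0.0011  0.0028  0.0025] 0.004
F tool [ 1.26 -7.08  1.19] M tool [-0.315 -0.054 -0.259] 0.04474717128448742 [ 19.    3.2 117.5 -23.6  34.1  60.4]
```

Emit:
arm_command(
  deltas="0 0 0 0.0248 -0.0033 -0.0433 255;0 0 0 0.0248 -0.0033 -0.0433 255;0 0 0 0 0 0 255",
)

```text
time: 12.05
tool_pos: [0.621, 0.2069, 0.0894]
orientation: [-61.7, 11.2, -117.1]
ft_force: [-0.3, 4.9, 5.0]
gripper_width: 0.0447
```

```bash
python3 st.py 30.2
```

```text
d [-0.002  -0.0012  0.0018] w [ 0.0013  0.0052 -0.0043] 0.007
F tool [-5.1  -4.81 -0.29] M tool [-0.743 -1.96   0.854] 0.04474029674811042 [ 19.1   3.2 117.5 -23.7  33.9  65.8]
```

Emit:
arm_command(
  deltas="0 0 0 0 0 0 100;0 0 0 0 0 0 60;0 0 0 0 0 0 60;-0.008 0.001 0.014 0 0 0 0;-0.008 0.001 0.014 0 0 0 0;-0.008 0.001 0.014 0 0 0 0;-0.008 0.001 0.014 0 0 0 0;-0.008 0.001 0.014 0 0 0 0;-0.008 0.001 0.014 0 0 0 0;-0.008 0.001 0.014 0 0 0 0",
)

```text
time: 13.3
tool_pos: [0.5632, 0.2125, 0.1866]
orientation: [-61.9, 11.2, -117.6]
ft_force: [-0.2, 0.3, 0.2]
gripper_width: 0.095
```

```bash
python3 - <<'E'
from tgt import *
s=r.read_state(); Rn=R.from_euler("xyz",s["orientation"],degrees=True).as_matrix()
d=np.array([.57,-.25,.30])-s["tool_pos"]; w=R.from_matrix(Rdown@Rn.T).as_rotvec(); print(d,w,np.linalg.norm(w),(w/9).round(4),(d/9).round(4))
p=wrist(); cv2.imwrite("pics/w5.png",p["pixels"]); m=r.masks_of("nut",p)[0]; print(m["p"],m["rect"], proj(p,o+zc*.073))
E
```

```text
[ 0.00678798 -0.46245196  0.11335466] [-0.07030443  0.52572704  0.51808472] 0.7414468350267484 [-0.0078  0.0584  0.0576] [ 0.0008 -0.0514  0.0126]
0.87 [295.7, 198.2, 328.0, 231.9] [[311.59618357 214.85369939]]
```

Emit:
arm_command(
  deltas="0.0008 -0.04 0.025 -0.0078 0.0584 0.0576 0;0.0008 -0.0514 0.025 -0.0078 0.0584 0.0576 0;0.0008 -0.0514 0.02 -0.0078 0.0584 0.0576 0;0.0008 -0.0514 0.02 -0.0078 0.0584 0.0576 0;0.0008 -0.0514 0.0134 -0.0078 0.0584 0.0576 0;0.0008 -0.0514 0.01 -0.0078 0.0584 0.0576 0;0.0008 -0.0514 0 -0.0078 0.0584 0.0576 0;0.0008 -0.0514 0 -0.0078 0.0584 0.0576 0;0.0008 -0.0514 0 -0.0078 0.0584 0.0576 0;0 -0.0111 0 0 0 0 0",
)

```text
time: 14.65
tool_pos: [0.571, -0.2526, 0.2975]
orientation: [-90.1, 0.0, -90.2]
ft_force: [-0.2, 0.6, 0.2]
gripper_width: 0.095
```

Emit:
arm_command(
  deltas="0 0 0 0 0 0 0;0 0 0 0 0 0 0",
)

```text
time: 14.9
tool_pos: [0.5709, -0.2487, 0.299]
orientation: [-90.0, 0.0, -89.9]
ft_force: [-0.2, 0.3, -0.2]
gripper_width: 0.0953
```

```bash
python3 - <<'E'
from tgt import *
p=wrist(); save("w6",p,["dowel","pad"])
d=np.load("w6.npz"); 
ys,xs=np.nonzero(d["m_pad"]|d["m_dowel"]); q=cv2.minAreaRect(np.column_stack([xs,ys]).astype(np.float32)); print(q); b=cv2.boxPoints(q); print([onz(p,u,.006).round(4) for u in b], onz(p,q[0],.006))
# dowel top: fit circle model hull of dowel
from scipy.optimize import minimize
from fit import hullmask,cyl
ys,xs=np.nonzero(d["m_dowel"]); hm=hullmask(np.column_stack([xs,ys]).astype(float))
def cost(v):
    m=hullmask(proj(p,cyl(np.array([v[0],v[1],.006]),np.eye(3),.014,0,.105))); return 1-(m&hm).sum()/(m|hm).sum()
s=minimize(cost,[.57,-.23],method="Nelder-Mead",options=dict(initial_simplex=[[.57,-.23],[.58,-.23],[.57,-.22]])); print(s.x,s.fun)
im=p["pixels"].copy()
for z in (.006,.111): cv2.polylines(im,[proj(p,cyl(np.array([*s.x,0]),np.eye(3),.014,z,z)[:60]).astype(int)],True,(0,0,255))
cv2.imwrite("pics/g.png",im)
E
```

```text
w6 dowel 0.82 [288. 137. 318. 171.] 1
w6 pad 0.72 [260. 100. 359. 195.] 1
((311.31951904296875, 145.86688232421875), (74.92308807373047, 76.38462829589844), 67.38013458251953)
[array([ 0.505 , -0.2003,  0.006 ]), array([ 0.5969, -0.1634,  0.006 ]), array([ 0.6376, -0.2531,  0.006 ]), array([ 0.5412, -0.2946,  0.006 ])] [ 0.57018077 -0.22624697  0.006     ]
[ 0.56102522 -0.22572641] 0.06038002512562812
```

View pics/g.png

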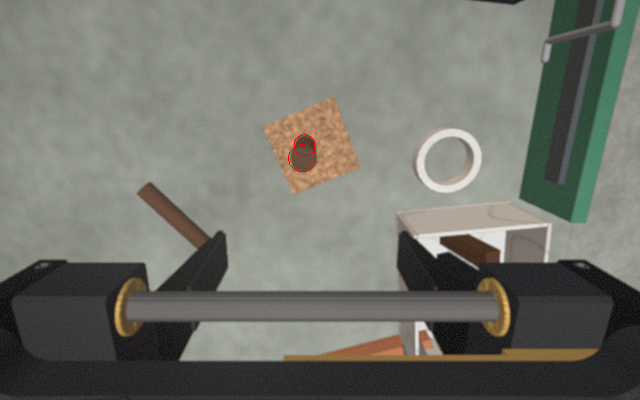

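Emit:
arm_command(
  deltas="-0.005 0.0115 -0.05 0 0 0 0;-0.0049 0.0115 -0.049 0 0 0 0;0 0 0 0 0 0 0;0 0 0 0 0 0 0",
)

```text
time: 15.55
tool_pos: [0.5622, -0.2272, 0.2024]
orientation: [-89.8, -0.1, -89.9]
ft_force: [-0.1, 0.1, 0.1]
gripper_width: 0.0949
```

```bash
python3 - <<'E'
from tgt import *
from scipy.optimize import minimize
from fit import hullmask,cyl
p=wrist(); save("w7",p,["dowel","pad"])
d=np.load("w7.npz"); ys,xs=np.nonzero(d["m_dowel"]); hm=hullmask(np.column_stack([xs,ys]).astype(float))
def cost(v):
    m=hullmask(proj(p,cyl(np.array([v[0],v[1],.006]),np.eye(3),.014,0,.105))); return 1-(m&hm).sum()/(m|hm).sum()
s=minimize(cost,[.57,-.23],method="Nelder-Mead",options=dict(initial_simplex=[[.57,-.23],[.58,-.23],[.57,-.22]])); print(s.x,s.fun)
st=r.read_state(); print(np.r_[s.x,.074]-st["tool_pos"])
E
```

```text
w7 dowel 0.79 [294. 164. 328. 223.] 1
w7 pad 0.67 [259. 121. 379. 238.] 1
[ 0.56174324 -0.22524858] 0.08465821671917362
[-0.0009894   0.00265669 -0.12948181]
```

Emit:
arm_command(
  deltas="-0.001 0.002 -0.04 0 0 0 0;0 0 -0.04 0 0 0 0;0 0 -0.03 0 0 0 0;0 0 -0.0185 0 0 0 0;0 0 0 0 0 0 120;0 0 0 0 0 0 150;0 0 0 0 0 0 180;0 0 0 0 0 0 200;0 0 0 0 0 0 255;0 0 0 0 0 0 255",
  squeeze=20,
)

```text
time: 16.95
tool_pos: [0.5601, -0.2249, 0.0717]
orientation: [-90.0, 0.0, -90.0]
ft_force: [0.6, 0.5, -0.1]
gripper_width: 0.0404
```

Emit:
arm_command(
  deltas="0 0 0 0 0 0 255;0 0 0 0 0 0 255;0 0 0 0 0 0 255;0 0 0 0 0 0 255",
  squeeze=50,
)

```text
time: 17.45
tool_pos: [0.5601, -0.2249, 0.0716]
orientation: [-90.0, 0.0, -90.0]
ft_force: [0.6, -0.2, 0.8]
gripper_width: 0.0274
```

Emit:
arm_command(
  deltas="0 0 0.02 0 0 0 255;0 0 0.04 0 0 0 255;0 0 0.05 0 0 0 255;0 0 0.04 0 0 0 255;0 0 0 0 0 0 255",
)

```text
time: 18.08
tool_pos: [0.5624, -0.2261, 0.2281]
orientation: [-89.5, -0.3, -90.0]
ft_force: [0.8, -0.1, -0.8]
gripper_width: 0.0274
```

Emit:
arm_command(
  deltas="-0.0008 0.0488 -0.0017 -0.0076 -0.0577 0 255;-0.0008 0.0488 -0.0017 -0.0076 -0.0577 0 255;-0.0008 0.0488 -0.0017 -0.0076 -0.0577 0 255;-0.0008 0.0488 -0.0017 -0.0076 -0.0577 0 255;-0.0008 0.0488 -0.0017 -0.0076 -0.0577 0 255;-0.0008 0.0488 -0.0017 -0.0076 -0.0577 0 255;-0.0008 0.0488 -0.0017 -0.0076 -0.0577 0 255;-0.0008 0.0488 -0.0017 -0.0076 -0.0577 0 255;-0.0008 0.0488 -0.0017 -0.0076 -0.0577 0 255;0 0 0 0 0 0 255",
)

```text
time: 19.32
tool_pos: [0.5506, 0.217, 0.2038]
orientation: [-60.4, -3.8, -90.6]
ft_force: [-0.1, -0.1, -1.0]
gripper_width: 0.0273
```

Emit:
arm_command(
  deltas="0 0 0 0 0 0 255;0 0 0 0 0 0 255",
)

```text
time: 19.58
tool_pos: [0.5531, 0.213, 0.2061]
orientation: [-60.2, -3.8, -91.1]
ft_force: [-0.4, 0.6, -0.7]
gripper_width: 0.0277
```

```bash
python3 - <<'E'
from tgt import *
from fit import cyl
go(.17,0); s=r.read_state(); print("axis frame",((s["tool_pos"]-o)@F).round(4))
p=wrist(); save("w8",p,["dowel","stud","nut"])
Rn=R.from_euler("xyz",s["orientation"],degrees=True).as_matrix()
S=3; im=cv2.resize(p["pixels"],None,fx=S,fy=S,interpolation=3)
D=lambda z:s["tool_pos"]+cyl(np.zeros(3),Rn@np.array([[0,1,0],[0,0,-1],[-1,0,0]]).T if 0 else np.column_stack([Rn[:,2],Rn[:,0],-Rn[:,1]]),.014,z,z)[:60]
for X,c in ((D(-.0656),(255,0,0)),(D(.0394),(255,0,0)),(cyl(o,F,.005,.075,.075)[:60],(0,0,255)),(cyl(o,F,.012,.073,.073)[:60],(0,0,255)),(cyl(o,F,.023,.046,.046)[:60],(0,0,255))):
    cv2.polylines(im,[((proj(p,X)+.5)*S).astype(int)],True,c,1)
c=((proj(p,o+zc*.09)[0])*S).astype(int); y0=max(0,c[1]-300);x0=c[0]-300; cv2.imwrite("pics/i.png",im[y0:y0+580,x0:x0+600])
E
```

```text
d [-0.      0.0015  0.0004] w [ 0.0005 -0.0004  0.0016] 0.002
axis frame [ 0.     -0.0014  0.1696]
w8 dowel 0.82 [282. 202. 343. 344.] 1
w8 stud 0.73 [294. 184. 328. 209.] 2
w8 nut 0.85 [302. 192. 328. 206.] 3
```

View pics/i.png

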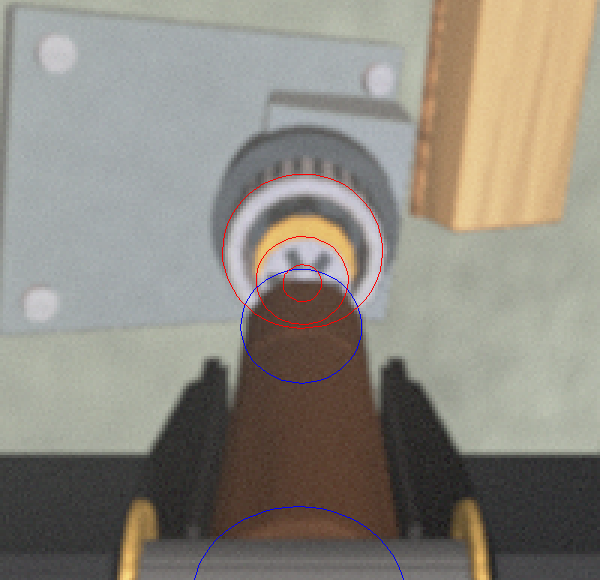

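```bash
python3 - <<'E'
from tgt import *
from fit import cyl,hullmask,load
from scipy.optimize import minimize
p,d=load("w8"); s=r.read_state(); Rn=R.from_euler("xyz",s["orientation"],degrees=True).as_matrix()
B=np.column_stack([Rn[:,2],Rn[:,0],-Rn[:,1]])
m=d["m_dowel"]; ys,xs=np.nonzero(m); print(ys.max(),[ (v,np.nonzero(m[v])[0][[0,-1]]) for v in range(203,340,12)])
hm=hullmask(np.column_stack([xs,ys]).astype(float)); cut=320*4; hm[cut:]=0
def model(v):
    tilt=R.from_rotvec([v[2],0,0]).as_matrix(); pts=cyl(np.array([v[1],v[0],0])@np.eye(3),tilt,.014,-.0656,.0394); return s["tool_pos"]+pts@B.T
def cost(v):
    q=hullmask(proj(p,model(v*np.array([1,1,10])))); q[cut:]=0; return 1-(q&hm).sum()/(q|hm).sum()
for x0 in ([0,0,0.],[.002,.001,.003]):
    f=minimize(cost,x0,method="Nelder-Mead",options=dict(initial_simplex=np.array(x0)+np.vstack([np.zeros(3),np.eye(3)*.003]))); v=f.x*[1,1,10]; print("tool x, tool z, tilt",v.round(4),f.fun, "foot offset x",v[0]+.0656*np.sin(v[2]))
E
```

```text
Traceback (most recent call last):
IndexError: index 0 is out of bounds for axis 0 with size 0
```

```bash
python3 - <<'E'
from tgt import *
from fit import cyl,hullmask,load
from scipy.optimize import minimize
p,d=load("w8"); s=r.read_state(); Rn=R.from_euler("xyz",s["orientation"],degrees=True).as_matrix()
B=np.column_stack([Rn[:,2],Rn[:,0],-Rn[:,1]])
m=d["m_dowel"]; ys,xs=np.nonzero(m); print(ys.min(),ys.max(),[ (v,*np.nonzero(m[v])[0][[0,-1]]) for v in range(206,340,12) if m[v].any()])
hm=hullmask(np.column_stack([xs,ys]).astype(float)); cut=285*4; hm[cut:]=0
def model(v):
    tilt=R.from_rotvec([v[2],0,0]).as_matrix(); pts=cyl(np.array([v[1],v[0],0]),tilt,.014,-.0656,.0394); return s["tool_pos"]+pts@B.T
def cost(v):
    q=hullmask(proj(p,model(v*np.array([1,1,10])))); q[cut:]=0; return 1-(q&hm).sum()/(q|hm).sum()
for x0 in ([0,0,0.],[.002,.001,.003]):
    f=minimize(cost,x0,method="Nelder-Mead",options=dict(initial_simplex=np.array(x0)+np.vstack([np.zeros(3),np.eye(3)*.003]))); v=f.x*[1,1,10]; print("tool x, tool z, tilt",v.round(4),f.fun, "foot offset x",v[0]+.0656*np.sin(v[2]))
E
```

```text
204 343 [(206, np.int64(303), np.int64(319)), (218, np.int64(293), np.int64(330)), (230, np.int64(291), np.int64(332)), (242, np.int64(289), np.int64(334)), (254, np.int64(287), np.int64(336)), (266, np.int64(285), np.int64(338)), (278, np.int64(283), np.int64(340)), (290, np.int64(291), np.int64(338)), (326, np.int64(282), np.int64(340)), (338, np.int64(294), np.int64(328))]
tool x, tool z, tilt [ 0.0036  0.0001 -0.0116] 0.011853122162816532 foot offset x 0.0028894328629405753
tool x, tool z, tilt [ 0.0037  0.0001 -0.0116] 0.011958423035522081 foot offset x 0.002929063390004664
```

Emit:
arm_command(
  deltas="0.0006 0.0043 0 0 0 0 255;0.0032 -0.0004 -0.0056 0 0 0 255;0.0032 -0.0004 -0.0056 0 0 0 255;0.0032 -0.0004 -0.0056 0 0 0 255;0.0032 -0.0004 -0.0056 0 0 0 255;0 0 0 0 0 0 255;0 0 0 0 0 0 255",
)

```text
time: 20.65
tool_pos: [0.5664, 0.217, 0.1839]
orientation: [-60.2, -3.7, -91.0]
ft_force: [0.5, 0.7, -0.1]
gripper_width: 0.0277
```

```bash
cat > look.py <<'E'
from tgt import *
from fit import cyl
import sys
s=r.read_state(); print("axis frame",((s["tool_pos"]-o)@F).round(4),"force",(s["ft_force"]@F).round(1))
p=wrist(); save(sys.argv[1],p,["dowel"])
Rn=R.from_euler("xyz",s["orientation"],degrees=True).as_matrix(); B=np.column_stack([Rn[:,2],Rn[:,0],-Rn[:,1]])
S=3; im=cv2.resize(p["pixels"],None,fx=S,fy=S,interpolation=3)
for X,c in ((s["tool_pos"]+cyl(np.array([0,.0029,0]),np.eye(3),.014,-.0656,-.0656)[:60]@B.T,(255,0,0)),(cyl(o,F,.012,.073,.073)[:60],(0,0,255)),(cyl(o,F,.023,.046,.046)[:60],(0,0,255))):
    cv2.polylines(im,[((proj(p,X)+.5)*S).astype(int)],True,c,1)
c=((proj(p,o+zc*.06)[0])*S).astype(int); y0=max(0,c[1]-200);x0=c[0]-200; cv2.imwrite("pics/%s_z.png"%sys.argv[1],im[y0:y0+400,x0:x0+400])
E
python3 look.py w9
```

```text
axis frame [-1.000e-04  4.300e-03  1.441e-01] force [ 0.3  0.8 -0.3]
w9 dowel 0.8 [278. 204. 344. 345.] 1
```

View pics/w9_z.png

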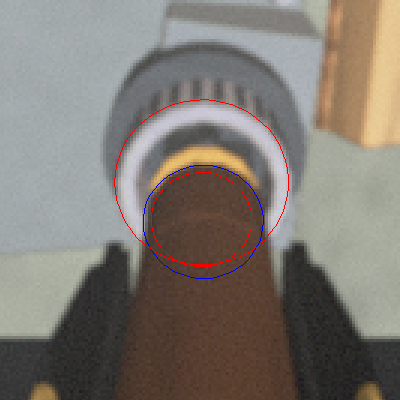

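Emit:
arm_command(
  deltas="-0.0002 -0.0014 0 0 0 0 255;0 0 0 0 0 0 255;0.0015 -0.0002 -0.0026 0 0 0 255;0.0015 -0.0002 -0.0026 0 0 0 255;0.0015 -0.0002 -0.0026 0 0 0 255;0.0015 -0.0002 -0.0026 0 0 0 255",
  squeeze=60,
)

```text
time: 21.5
tool_pos: [0.5722, 0.2149, 0.1746]
orientation: [-60.2, -3.7, -91.0]
ft_force: [-6.5, 0.7, 6.3]
gripper_width: 0.0272
```

```bash
python3 - <<'E'
from tgt import *
s=r.read_state(); print("axis frame",((s["tool_pos"]-o)@F).round(4),"force",(s["ft_force"]@F).round(1))
E
```

```text
axis frame [0.0005 0.003  0.133 ] force [-2.5 -0.2  8.7]
```

Emit:
arm_command(
  deltas="0.0015 -0.0002 -0.0026 0 0 0 255;0.0015 -0.0002 -0.0026 0 0 0 255;0.001 -0.0001 -0.0017 0 0 0 255;0 0 0 0 0 0 255",
)

```text
time: 22.0
tool_pos: [0.5759, 0.2147, 0.1695]
orientation: [-60.2, -3.7, -91.0]
ft_force: [-16.3, -1.2, 16.7]
gripper_width: 0.0276
```

```bash
cat > a.py <<'E'
from tgt import *
s=r.read_state(); print("axis frame",((s["tool_pos"]-o)@F).round(4),"force",(s["ft_force"]@F).round(1))
E
python3 a.py
```

```text
axis frame [0.0011 0.0033 0.1267] force [-5.5 -3.3 22.5]
```

Emit:
arm_command(
  deltas="0.001 -0.0001 -0.0017 0 0 0 255;0 0 0 0 0 0 255;0 0 0 0 0 0 255",
)

```text
time: 22.38
tool_pos: [0.5767, 0.2149, 0.1694]
orientation: [-60.2, -3.7, -91.1]
ft_force: [-27.2, -1.2, 25.9]
gripper_width: 0.0277
```

```bash
python3 a.py
```

```text
axis frame [0.0017 0.0035 0.1262] force [-10.3  -4.7  35.8]
```

Emit:
arm_command(
  deltas="0.001 -0.0001 -0.0017 0 0 0 255;0 0 0 0 0 0 255;0 0 0 0 0 0 255",
)

```text
time: 22.75
tool_pos: [0.5774, 0.2151, 0.1694]
orientation: [-60.2, -3.7, -91.1]
ft_force: [-36.1, -1.1, 35.0]
gripper_width: 0.0276
```

```bash
python3 a.py
```

```text
axis frame [0.0023 0.0038 0.1259] force [-13.4  -5.8  48.2]
```

Emit:
arm_command(
  deltas="-0.002 0.0002 0.0034 0 0 0 255;-0.002 0.0002 0.0034 0 0 0 255;-0.004 0.0005 0.007 0 0 0 255;-0.005 0.0007 0.0087 0 0 0 255;-0.005 0.0007 0.0087 0 0 0 255;-0.005 0.0007 0.0087 0 0 0 255;-0.005 0.0007 0.0087 0 0 0 255;-0.005 0.0007 0.0087 0 0 0 255;0 0 0 0 0 0 255;0 0 0 0 0 0 255",
  squeeze=40,
)

```text
time: 24.0
tool_pos: [0.545, 0.2184, 0.2203]
orientation: [-60.2, -3.8, -91.0]
ft_force: [-0.5, -0.3, -0.7]
gripper_width: 0.0277
```

```bash
python3 a.py; python3 - <<'E'
from tgt import *
from fit import cyl
S=4
out=[]
for n in ("wrist","side"):
    p=wrist() if n=="wrist" else r.get_image(n)
    cv2.imwrite(f"pics/w10_{n}.png",p["pixels"])
    k=S if n=="wrist" else 8
    im=cv2.resize(p["pixels"],None,fx=k,fy=k,interpolation=3)
    if n=="wrist":
        for rad,z,c in ((.012,.059,(0,0,255)),(.005,.075,(0,255,0)),(.014,.055,(255,0,0))): cv2.polylines(im,[((proj(p,cyl(o,F,rad,z,z)[:60])+.5)*k).astype(int)],True,c,1)
    c=(proj(p,o+zc*.06)[0]*k).astype(int); y0=max(0,c[1]-250);x0=c[0]-200; out.append(im[y0:y0+420,x0:x0+400])
cv2.imwrite("pics/j.png",np.hstack([q for q in out]))
E
```

```text
axis frame [-0.0005  0.0029  0.1863] force [-0.7 -0.4 -0.4]
```

View pics/j.png

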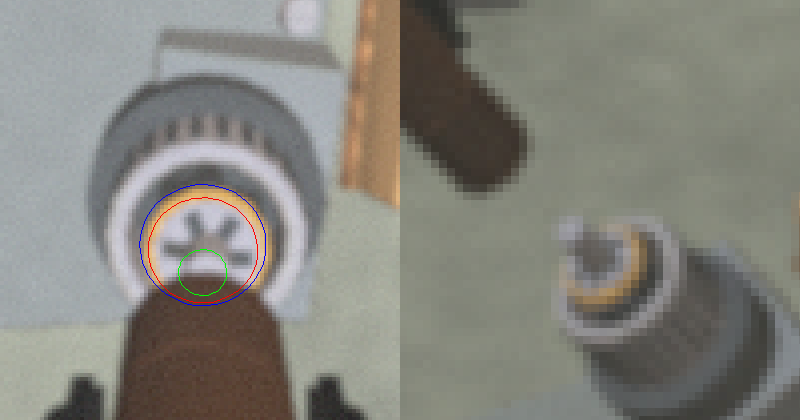

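Emit:
arm_command(
  deltas="0.0028 -0.0491 0 0.0076 0.0577 0 255;0.0028 -0.0491 0 0.0076 0.0577 0 255;0.0028 -0.0491 0 0.0076 0.0577 0 255;0.0028 -0.0491 0 0.0076 0.0577 0 255;0.0028 -0.0491 0 0.0076 0.0577 0 255;0.0028 -0.0491 0 0.0076 0.0577 0 255;0.0028 -0.0491 -0.01 0.0076 0.0577 0 255;0.0028 -0.0491 -0.01 0.0076 0.0577 0 255;0.0026 -0.0491 -0.01 0.0076 0.0577 0 255;0 0 0 0 0 0 255",
)

```text
time: 25.35
tool_pos: [0.5698, -0.2264, 0.1881]
orientation: [-90.2, 0.1, -90.2]
ft_force: [0.7, 0.7, -0.7]
gripper_width: 0.0273
```

Emit:
arm_command(
  deltas="0 0 0 0 0 0 255;0 0 0 0 0 0 255;0 0 0 0 0 0 255",
)

```text
time: 25.72
tool_pos: [0.5702, -0.2224, 0.1911]
orientation: [-89.9, -0.0, -89.9]
ft_force: [0.3, 1.2, -0.6]
gripper_width: 0.0279
```

```bash
python3 - <<'E'
from tgt import *
s=r.read_state(); Rn=R.from_euler("xyz",s["orientation"],degrees=True).as_matrix()
print(np.array([.57,-.2235,.0716])-s["tool_pos"],R.from_matrix(Rdown@Rn.T).as_rotvec().round(4),s["ft_force"].round(1))
E
```

```text
[-0.00021307 -0.00112062 -0.11951207] [ 0.0003  0.0011 -0.0018] [ 0.3  1.2 -0.6]
```

Upright; lower to just above the pad, then slowly until contact.

Emit:
arm_command(
  deltas="0 -0.001 -0.04 0 0 0 255;0 0 -0.035 0 0 0 255;0 0 -0.025 0 0 0 255;0 0 -0.012 0 0 0 255;0 0 -0.004 0 0 0 255;0 0 0 0 0 0 255;0 0 0 0 0 0 255",
)

```text
time: 26.6
tool_pos: [0.5709, -0.2248, 0.0759]
orientation: [-89.9, -0.1, -90.0]
ft_force: [0.2, 0.5, -0.3]
gripper_width: 0.0275
```

Emit:
arm_command(
  deltas="0 0 -0.0015 0 0 0 255;0 0 0 0 0 0 255;0 0 0 0 0 0 255",
)

```text
time: 26.98
tool_pos: [0.5701, -0.2245, 0.073]
orientation: [-90.0, 0.0, -90.0]
ft_force: [0.2, -0.4, -0.7]
gripper_width: 0.0275
```

Emit:
arm_command(
  deltas="0 0 -0.001 0 0 0 255;0 0 0 0 0 0 255;0 0 0 0 0 0 255",
)

```text
time: 27.35
tool_pos: [0.5701, -0.2244, 0.0719]
orientation: [-90.0, 0.0, -90.0]
ft_force: [-0.4, -0.9, 0.8]
gripper_width: 0.0278
```

Emit:
arm_command(
  deltas="0 0 -0.001 0 0 0 255;0 0 0 0 0 0 255;0 0 0 0 0 0 255",
)

```text
time: 27.72
tool_pos: [0.5702, -0.2245, 0.0712]
orientation: [-90.0, 0.0, -90.0]
ft_force: [-0.8, -0.1, 1.5]
gripper_width: 0.0276
```

Emit:
arm_command(
  deltas="0 0 -0.0007 0 0 0 255;0 0 0 0 0 0 255;0 0 0 0 0 0 255",
)

```text
time: 28.1
tool_pos: [0.5703, -0.2245, 0.0712]
orientation: [-90.0, -0.0, -90.0]
ft_force: [-2.3, 0.4, 5.3]
gripper_width: 0.0275
```

Contact with the pad. Release gently and rise.

Emit:
arm_command(
  deltas="0 0 0.0004 0 0 0 255;0 0 0 0 0 0 170;0 0 0 0 0 0 150;0 0 0 0 0 0 100;0 0 0 0 0 0 0;0 0 0 0 0 0 0;0 0 0 0 0 0 0;0 0 0 0 0 0 0",
  squeeze=5,
)

```text
time: 29.1
tool_pos: [0.5701, -0.2245, 0.0707]
orientation: [-90.0, 0.0, -90.0]
ft_force: [-0.5, 0.0, -0.5]
gripper_width: 0.0835
```

Emit:
arm_command(
  deltas="0 0 0.02 0 0 0 0;0 0 0.04 0 0 0 0;0 0 0.04 0 0 0 0;0 0 0.04 0 0 0 0;0 -0.01 0.03 0 0 0 0;0 -0.01 0.03 0 0 0 0;0 0 0 0 0 0 0;0 0 0 0 0 0 0",
)

```text
time: 30.1
tool_pos: [0.5697, -0.244, 0.27]
orientation: [-90.0, 0.0, -90.0]
ft_force: [0.6, 1.1, -0.6]
gripper_width: 0.0948
```

```bash
python3 - <<'E'
from tgt import *
from scipy.optimize import minimize
from fit import hullmask,cyl
p=wrist(); save("w11",p,["dowel","pad"])
d=np.load("w11.npz"); ys,xs=np.nonzero(d["m_dowel"]); hm=hullmask(np.column_stack([xs,ys]).astype(float))
def cost(v):
    m=hullmask(proj(p,cyl(np.array([v[0],v[1],.006]),np.eye(3),.014,0,.105))); return 1-(m&hm).sum()/(m|hm).sum()
s=minimize(cost,[.57,-.23],method="Nelder-Mead",options=dict(initial_simplex=[[.57,-.23],[.58,-.23],[.57,-.22]])); print(s.x,s.fun)
q=r.get_image("side"); c=r.get_image("scene")
f=lambda im,x,y,w,h,k: cv2.resize(im[y:y+h,x:x+w],None,fx=k,fy=k,interpolation=3)
A=f(p["pixels"],220,80,200,150,2); 
cv2.imwrite("pics/k.png",np.vstack([np.hstack([A,f(q["pixels"],340,240,100,75,4)]),np.hstack([f(c["pixels"],340,140,100,70,4),f(q["pixels"],250,120,100,70,4)])]))
E
```

```text
w11 dowel 0.68 [297. 143. 329. 182.] 1
w11 pad 0.55 [258. 103. 363. 204.] 1
[ 0.57020701 -0.22524842] 0.06322806109241519
```

View pics/k.png

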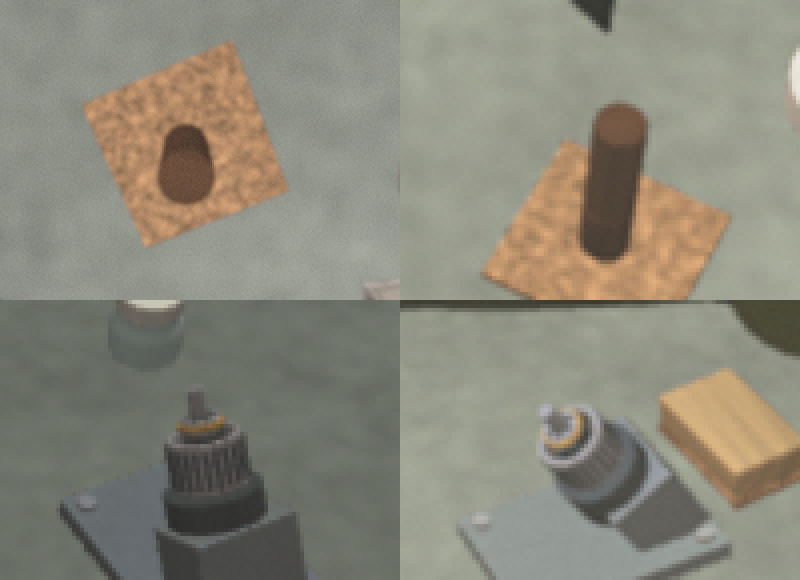

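The dowel stands upright in the middle of the pad. The nut sits on the disc with the shaft standing out, and the stud is straight in the chuck. Handing in.

```bash
python3 -c "
from cell import r
print(r.close_job(), r.read_state()['time'])"
```

```text
the job is handed in; nothing more can be done
the job is handed in; nothing more can be done
```

The job is handed in after about 30 s of the 56 s allowed. No verdict was reported, so the results below are from my own checks.

- **Chuck:** I turned the sleeve clockwise by about 1.6 rad in two grasps. In the first grasp it may have slipped, because the torque fell back after rising. I gripped it again at 60 N and turned until it held at about 2 N m, so the jaws should be tight. In the picture the stud lies on the chuck axis. I could not measure the force on each jaw directly.
- **Push nut:** I pressed it down with the dowel. It moved at about 9 N and then stopped hard, reaching 48 N with almost no further travel. The pictures show it flat against the brass disc, with the shaft standing out above it. The arm stopped about 1 mm short of the computed home position, which is within the uncertainty of my chuck height.
- **Dowel:** It sat about 3 mm off-centre between the pads, and I corrected for that before pressing. It now stands upright at about (0.570, -0.225), within about 2 mm of the pad's middle as the camera sees it.
- **Rest of the bench:** The arm had no unexpected contact and I saw nothing moved, but I did not measure the other objects again at the end. The arm was clear of everything when I handed in.

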